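# Close a split casting mould and hold it shut

### The job

Take the loose mould half off the sloping white stand and stand it upright on its lower edge (orange edge up) on the steel shelf of the mould, facing the fixed half but still clear of its dowels. Then slide it onto the two dowels, push it fully home against the spring until the two faces meet, and finish while still holding the mould shut: do not let go. Leave the amber jar, the white dish and the well plates where they are.

Things in the scene. Friction and masses are not known exactly. Their poses are not given: they have to be found in the camera images.
- half: Loose mould half: teal aluminium plate 64 tall (z) x 56 wide (y) x 18 mm thick (x), 0.2-0.33 kg, orange band along its upper edge. Two 10 mm through holes along x at y = +-16, z = 32 mm. Origin: middle of the lower edge (18 x 56 mm face); x points out of the mating face (round black cavity), z to the orange edge. Starts lying on the stand, mating face down, z rising 40 degrees above level.
- half_face (a point): Centre of the loose half's mating face: 9 mm along x and 32 mm along z from its origin; axes as the half's. To stand the half up from the stand, turn it 50 degrees about its y axis (orange edge up and towards the stand's low end). On the stand, its two narrow sides (y = +-28 mm) stick out about 11 mm beyond the slope on either side, free for fingers.
- stand: White sloping stand, fixed to the table. Foot 100 (x) x 70 (y) x 8 mm; slope 56 mm long, 34 mm wide, rising 40 degrees towards +x, 42 mm above the table over the origin; a 12 mm high lip, 34 mm wide, across the low end. The half lies on the slope with its lower edge against the lip. Origin: centre of the underside, on the table; z up.
- mould: The mould's base, fixed to the table: bare steel plate 170 mm long (x from -100 to +70 mm), 90 mm wide (y); its top, the shelf, is 20 mm above the table. Origin: on the table right under the fixed half's mating face; x is the direction in which the loose half is pushed home, z up. The shelf is free for 100 mm in front of (-x) the fixed half.
- fixed_half: Fixed mould half, teal, rigid on the shelf: 46 wide (y), 64 tall, 34 mm thick plus a 14 mm rib behind. Origin: middle of the lower edge of its mating face, at shelf height; the face looks to -x; x is the push direction, z up. Two steel dowels, 8 mm diameter, stick out 16 mm to -x at y = +-16 mm, 32 mm above the shelf, their last 6 mm tapered to 3 mm.
- fixed_face (a point): Centre of the fixed half's mating face, 32 mm above the shelf (52 mm above the table); axes as the fixed half's. When the mould is shut half_face lies on this point.
- ejector (a joint): Spring-loaded brass ejector, 14 mm in diameter, in the middle of the fixed half's face between the dowels: 0 when it stands out 8 mm, 0.008 m when pressed flush (mould shut). It pushes back with 5 N at first, 9 N when flush, and throws the mould open if it is not held.
- jar: Small amber jar with white cap, 48 mm in diameter, 60 mm tall, loose; origin: centre of its underside. Not to be moved.
- dish: White ceramic dish, 80 mm in diameter, 18 mm tall, loose; origin: centre of its underside. Not to be moved.
- wellplate: Pale plastic well plate, 85 x 127 x 14 mm, loose, at the back; origin: centre of its underside. Not to be moved.
- wellplate2: Second such well plate, off to the left; origin: centre of its underside. Not to be moved.
Mind the look-alikes: they are no part of the job. Leave any pink or red look-alike of the half alone.

How it is judged:
By the outcome, as a careful person would: the job done as asked, in the order asked, and still so for the second after the job is handed in, while the arm keeps its last pose, push and grip.
It also fails if it takes over 43 s, if anything falls off the work surface, if the arm or the gripper's body presses on something with over 40 N, if the wrist force passes 120 N, or if a joint passes its speed limit or range.

### The arm

A 6-joint arm with a two-finger parallel gripper is mounted at the origin on the work surface. World frame = base frame: x ahead of the robot, y to its left, z up, the work surface at z = 0. Lengths are in m, angles in rad, forces in N, time in s.
With the tool pointing down it reaches from about 0.275 to 0.825 m from the base axis. Payload 4.9 kg.
Tool frame: the origin (TCP) lies midway between the tips of the shut fingers; the grasp point (between the pads) lies 19 mm behind it (grip_point_offset is the distance from the TCP to the grasp point, in m); z points along the fingers, x is the direction in which the jaws open and shut, and the axes are right-handed (so a half turn about z gives the same grasp; the last joint's range is limited). The gripper opens to 85 mm and grips with 20 to 120 N. Pads are 22 mm wide; open, the fingers measure 114 mm over their backs; the gripper's body (76 mm by 85 mm) begins 54 mm behind the grasp point. The pads swing forward as they close: fully open they stand 13 mm farther back than shut.
Start: joints at [1.013, 0.326, -0.193, 1.052, 0, 1.437], TCP at [0.226, 0.501, 0.231] pointing down, gripper open.
Joint ranges: [-2.65, 2.65], [-0.97, 1.79], [-1.3, 1.35], [-1.93, 2.1], [-1.47, 1.37], [-3.14, 3.14]. Speed limits (rad/s): [2.57, 2.57, 3.14, 3.14, 3.14, 3.14].

### API

Orientations are given as a rotation vector (axis times angle).
In Python, from cell import * gives the robot as it stands. Calls block until the motion is done:
- movep(position, orientation): joint-space move of the TCP to a pose.
- move_l(position, velocity=0.15, rot=None, until_force=None): straight line of the TCP; rot=None keeps the orientation; velocity is the mean speed in m/s. With until_force (N) it stops when the force on the tool has changed by that much, and returns True; else False.
- set_joints(angles): joint-space move.
- let_go() and grab(newtons=None): open the fingers fully, or close them until they stop; newtons is the grip in N (None keeps the last).
- sleep(seconds).
- ik(position, orientation): joint angles nearest the present ones, or None.
- get_state(): the state.
- grab_frame(name): name is "scene" or "top" or "wrist"; returns a dict with "img" (480x640x3 uint8, red, green, blue), "fx", "fy", "cx", "cy" (pixels), "cam_to_world" (4x4, takes a point from camera to world coordinates); the wrist camera has in their place "T_tool_cam" (4x4, takes a point from camera to tool coordinates, whose origin is the TCP and whose axes are the tool frame's). Camera axes: x right, y down, z forward; pixel columns grow to the right and rows downward; lengths in m; the calibration is good to about 2 mm. A picture is of the moment at which its call begins: read the wrist's pose just before it. There is no depth.
A pose or a line that the arm cannot do raises MotionError and nothing moves.
- sign_off(): hands the job in, once; it reports no verdict.
Trained networks look in the newest picture that a camera, given by its name, has taken for a name from the list of things; names that differ only in an ending like _2 or _b are one class to them, and where a whole thing is asked for, a point or a joint stands for the part that bears it (a point fixed in the world has none). Each returns a list of dicts, best first, with "score" (0 to 1); they miss things now and then, are a little off and sometimes report something else, mostly with a low value. They report only what shows in the picture. A call takes as long as a camera call. They do not tell look-alikes from the thing itself.
- spot_in(camera, name): "centre" ([column, row] in pixels, amid what is visible of it).
- silhouettes(camera, name): "mask" (480x640 bool, what is visible of it) and "centre" ([column, row] in pixels, amid what is visible of it).
- tip_of(camera, name): "centre" ([column, row] in pixels: a listed point, or the origin of a listed thing).
The state is a dict: "clock": time; "q": joint angles; "joint_velocities": joint speeds; "tau": joint torques, N m; "position": TCP position; "eef_rot": TCP orientation; "contact_force": force on the tool from outside, world axes, zero at the start; "wrist_torque": the same for the moment, N m; "finger_gap": opening from 0.0 (shut) to 1.0 (fully open).
Only numpy, scipy, OpenCV 4.12 (cv2) and the standard library are available. Lean on these libraries where they do the work, as an engineer would, in place of code of your own. Each camera call takes 0.05 s, during which the arm holds its last target.

## Working session

There is one attempt and no reset: what is moved stays moved. The work goes in short steps, each a Python script; the robot and the scene stay as the last script left them, time stands still between calls to the robot, and variables do not carry over. Pictures are saved under pics/ and viewed, and the job is handed in when it is done.

```bash
mkdir -p pics; ls; python3 - <<'E'
from cell import *
import cv2
s=get_state();print({k:s[k] for k in ('clock','q','position','eef_rot','finger_gap')})
for c in ("scene","top"):
    f=grab_frame(c);cv2.imwrite(f"pics/{c}0.png",f["img"][:,:,::-1])
    print(c,f["fx"],f["cx"],f["cy"],f["cam_to_world"])
    for n in ("half","half_face","stand","mould","fixed_half","fixed_face","jar","dish"):
        try:print(n,[(d["centre"],round(d["score"],2)) for d in spot_in(c,n)],"TIP",[(d["centre"],round(d["score"],2)) for d in tip_of(c,n)])
        except Exception as e: print(n,e)
print(get_state()["clock"])
E
```

```text
pics
{'clock': 0.0, 'q': array([ 1.01278814e+00,  3.26949511e-01, -1.93600377e-01,  1.05201227e+00,
        1.82360113e-05,  1.43663897e+00]), 'position': array([0.22584535, 0.50083843, 0.23049252]), 'eef_rot': array([ 2.63838875e+00,  1.70407985e+00, -2.52197303e-03]), 'finger_gap': 1.0019494122319574}
scene 466.685131433478 319.4397312085781 248.76615603861455 [[-0.22682186  0.63114741 -0.74175791  1.34819015]
 [ 0.97377046  0.16101701 -0.16076263  0.15047469]
 [ 0.01797072 -0.75876642 -0.65111487  0.74202299]
 [ 0.          0.          0.          1.        ]]
half [([257.7, 218.7], 0.97), ([320.9, 256.1], 0.88), ([242.0, 307.0], 0.87), ([340.3, 338.0], 0.58), ([267.2, 240.6], 0.51)] TIP [([270.6, 220.1], 0.76), ([248.0, 294.7], 0.75), ([268.1, 242.0], 0.69), ([334.1, 261.1], 0.56)]
half_face [([240.0, 302.6], 0.87), ([263.1, 240.2], 0.79), ([259.5, 217.7], 0.73), ([321.6, 260.5], 0.65)] TIP [([318.1, 265.1], 0.85), ([260.9, 221.7], 0.79), ([239.9, 306.8], 0.58), ([264.1, 243.8], 0.48)]
stand [([266.0, 257.9], 0.66)] TIP [([262.6, 258.2], 0.89)]
mould [([385.9, 281.2], 0.65), ([18
[... 733 characters left out ...]
IP [([402.6, 278.4], 0.91), ([390.1, 202.6], 0.9), ([413.6, 327.8], 0.78), ([321.6, 268.0], 0.74)]
half_face [([401.5, 260.2], 0.9), ([334.0, 274.6], 0.61), ([431.3, 327.5], 0.58)] TIP [([335.1, 275.9], 0.94), ([394.1, 189.5], 0.9), ([401.8, 262.4], 0.86), ([428.6, 329.1], 0.65)]
stand [([388.1, 247.1], 0.93), ([135.1, 256.2], 0.6)] TIP [([396.9, 261.8], 0.59), ([403.7, 279.0], 0.57)]
mould [([136.1, 252.8], 0.65)] TIP [([262.6, 257.1], 0.91)]
fixed_half [([257.6, 243.7], 0.59)] TIP []
fixed_face [([260.4, 244.6], 0.83)] TIP [([256.9, 255.4], 0.59)]
jar [([317.9, 343.7], 0.66), ([388.9, 250.4], 0.38)] TIP [([319.7, 343.0], 0.98)]
dish [([510.2, 305.0], 0.73)] TIP [([506.0, 305.2], 0.63)]
1.7
```

View pics/scene0.png

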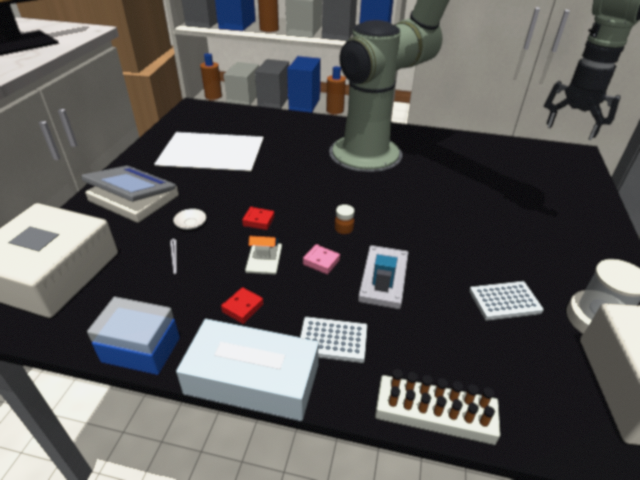

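View pics/top0.png

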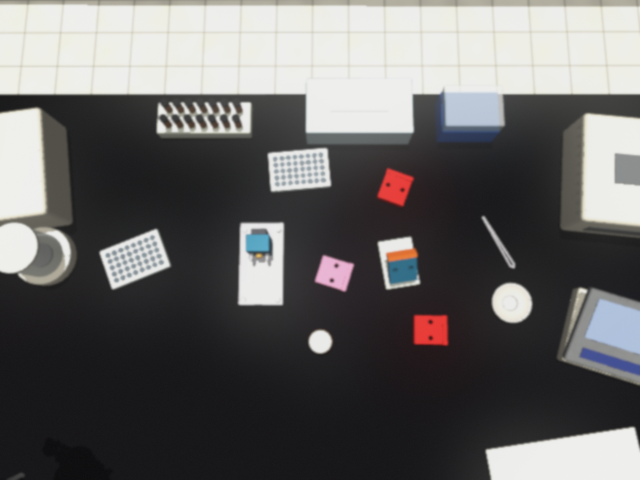

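```bash
python3 - <<'E'
import cv2,numpy as np
a=cv2.imread("pics/scene0.png")[185:325,200:400]; cv2.imwrite("pics/s_crop.png",cv2.resize(a,None,fx=4,fy=4,interpolation=3))
a=cv2.imread("pics/top0.png")[175:325,240:440]; cv2.imwrite("pics/t_crop.png",cv2.resize(a,None,fx=4,fy=4,interpolation=3))
E
```

```text
(no output)
```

View pics/s_crop.png

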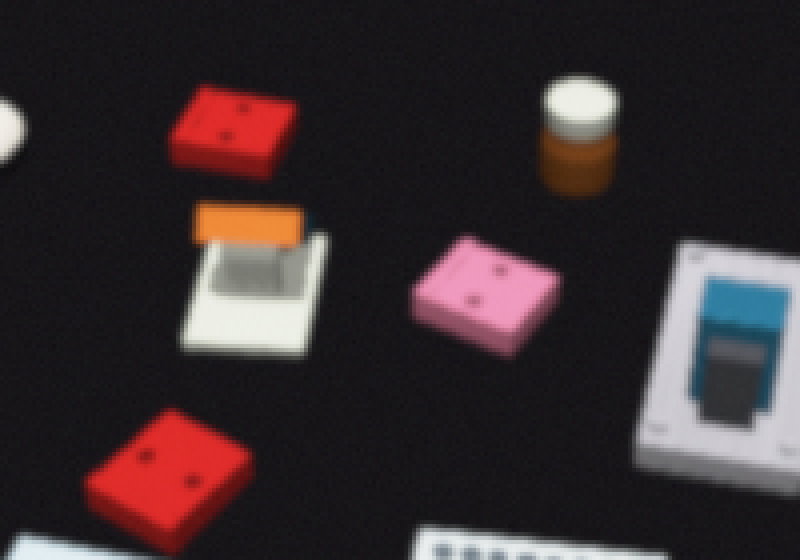

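View pics/t_crop.png

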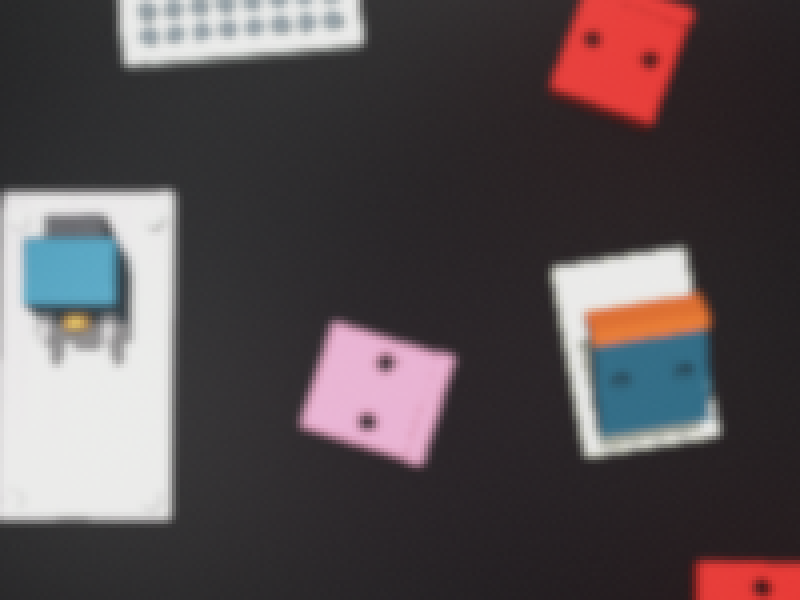

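The scene shows four plates. In the top image they are:
- Teal plate with an orange edge, on the white stand: (402,262).
- Pink plate: (335,274).
- Red plates: (431,328) and (396,188).

Only the teal one lies on the sloping stand and has the orange band, and the crop confirms it. The mould is at (262,260), with its dowels pointing down the image (-x). The high end of the stand points up the image (+x).

Next I'll get coarse poses, then take wrist views.

```bash
cat > h.py <<'E'
import numpy as np,cv2
from scipy.spatial.transform import Rotation as R
def ray(f,T,px):
    T=np.asarray(T);d=np.array([(px[0]-f["cx"])/f["fx"],(px[1]-f["cy"])/f["fy"],1.0])
    return T[:3,3],T[:3,:3]@d
def onz(f,T,px,z):
    o,d=ray(f,T,px);return o+d*(z-o[2])/d[2]
def proj(f,T,P):
    T=np.asarray(T);p=(np.atleast_2d(P)-T[:3,3])@T[:3,:3]
    return np.c_[p[:,0]/p[:,2]*f["fx"]+f["cx"],p[:,1]/p[:,2]*f["fy"]+f["cy"]]
def tool_T(s):
    T=np.eye(4);T[:3,:3]=R.from_rotvec(s["eef_rot"]).as_matrix();T[:3,3]=s["position"];return T
def tri(rays):
    A=np.zeros((3,3));b=np.zeros(3)
    for o,d in rays:
        d=d/np.linalg.norm(d);M=np.eye(3)-np.outer(d,d);A+=M;b+=M@o
    return np.linalg.solve(A,b)
E
cat > K.py <<'E'
import numpy as np
TOP=dict(fx=510.5992812286123,fy=510.5992812286123,cx=321.9055104307023,cy=245.3050944469617)
TT=np.array([[ 0.00495596,-0.9868249,0.16171598,0.43278972],[-0.99992986,-0.00315088,0.01141653,-0.00707607],[-0.01075657,-0.16176122,-0.9867713,1.0605588],[0,0,0,1]])
SC=dict(fx=466.685131433478,fy=466.685131433478,cx=319.4397312085781,cy=248.76615603861455)
E
python3 - <<'E'
from h import *;from K import *
im=cv2.imread("pics/top0.png")
crop=im[215:315,230:295].astype(int)
m=((im.min(2)>110)).astype(np.uint8);z=np.zeros_like(m);z[215:315,230:295]=m[215:315,230:295]
c=max(cv2.findContours(z,0,2)[0],key=cv2.contourArea);h=cv2.convexHull(c);r=cv2.minAreaRect(h);b=cv2.boxPoints(r);print(r)
for p in b: print(p,onz(TOP,TT,p,.02).round(4))
print("stand")
for p in [(550,265),(690,245),(720,435),(585,458)]:
    q=(240+p[0]/4,175+p[1]/4);print(q,onz(TOP,TT,q,.008).round(4))
print("jar",onz(TOP,TT,(320,342),.06),"dish",onz(TOP,TT,(511,303),.018))
# fixed half top
print("fh");
for p in [(24,238),(117,238),(117,305),(24,303)]:
    q=(240+p[0]/4,175+p[1]/4);print(onz(TOP,TT,q,.084).round(4))
E
```

```text
((260.5, 263.5), (44.99999237060547, 82.99998474121094), -0.0)
[238. 305.] [0.48   0.1747 0.02  ]
[238. 222.] [0.652  0.1801 0.02  ]
[283. 222.] [0.6522 0.0862 0.02  ]
[283. 305.] [0.4804 0.0833 0.02  ]
stand
(377.5, 241.25) [ 0.6142 -0.111   0.008 ]
(412.5, 236.25) [ 0.6251 -0.1843  0.008 ]
(420.0, 283.75) [ 0.5257 -0.1973  0.008 ]
(386.25, 289.5) [ 0.5136 -0.1277  0.008 ]
jar [0.40802291 0.00723503 0.06      ] dish [ 0.48656456 -0.37826432  0.018     ]
fh
[0.6137 0.1522 0.084 ]
[0.6138 0.1069 0.084 ]
[0.5808 0.1061 0.084 ]
[0.5817 0.1513 0.084 ]
```

```bash
cat >> h.py <<'E'
def ori(psi,a,sgn=1):
    z=np.array([np.sin(a)*np.cos(psi),np.sin(a)*np.sin(psi),-np.cos(a)]);x=sgn*np.array([-np.sin(psi),np.cos(psi),0]);y=np.cross(z,x)
    return R.from_matrix(np.c_[x,y,z]).as_rotvec()
E
python3 - <<'E'
from h import *;from K import *
from cell import *
q=lambda x,y:(240+x/4,175+y/4)
for p in [(620,378),(683,370)]: print(onz(TOP,TT,q(*p),.0584).round(4))
psi=.148;S=np.array([.5697,-.155,0]);ex=np.array([np.cos(psi),np.sin(psi),0])
print("pred",S+ex*(.003-.0116)+[0,0,.0584])
np.set_printoptions(precision=2,suppress=True)
for a in (35,45,55,60,65):
  for sg in (1,-1):
    a0=np.radians(a-50);a1=np.radians(a)
    o0=ori(psi,a0,sg);o1=ori(.024,a1,sg)
    G=S+ex*-.0027+[0,0,.0515];z0=R.from_rotvec(o0).as_matrix()[:,2];z1=R.from_rotvec(o1).as_matrix()[:,2]
    M=np.array([.571,.131,.052])
    print(a,sg,[ik(p,o) for p,o in ((G+z0*.019,o0),(G+z0*.019+[0,0,.1],o0),(M+z1*.019,o1),(M+z1*.019-[.06,0,-.05],o1))])
f=grab_frame("wrist");print(f["fx"],f["cx"],f["cy"],f["T_tool_cam"])
E
```

```text
[ 0.5492 -0.1398  0.0584]
[ 0.5533 -0.1708  0.0584]
pred [ 0.56119402 -0.15626816  0.0584    ]
35 1 [array([-0.33,  0.75, -0.05,  1.  , -0.12, -0.47]), array([-0.33,  0.65,  0.05,  1.2 , -0.12, -0.47]), array([ 0.13,  0.45, -0.97, -0.46, -0.06,  0.09]), array([ 0.15,  0.25, -1.07, -0.36, -0.07,  0.1 ])]
35 -1 [array([-0.33,  0.75, -0.05,  1.  , -0.12,  2.67]), array([-0.33,  0.65,  0.05,  1.2 , -0.12,  2.67]), array([ 0.13,  0.45, -0.97, -0.46, -0.06, -3.06]), array([ 0.15,  0.25, -1.07, -0.36, -0.07, -3.04])]
45 1 [array([-0.37,  0.64, -0.24,  0.77, -0.04, -0.52]), array([-0.37,  0.53, -0.14,  0.97, -0.04, -0.52]), array([ 0.14,  0.55, -1.12, -0.88, -0.08,  0.08]), array([ 0.16,  0.35, -1.23, -0.79, -0.1 ,  0.1 ])]
45 -1 [array([-0.37,  0.64, -0.24,  0.77, -0.04,  2.62]), array([-0.37,  0.53, -0.14,  0.97, -0.04,  2.62]), array([ 0.14,  0.55, -1.12, -0.88, -0.08, -3.06]), array([ 0.16,  0.35, -1.23, -0.79, -0.1 , -3.04])]
55 1 [array([-0.42,  0.55, -0.42,  0.53,  0.05, -0.56]), array([-0.42,  0.42, -0.32,  0.75,  0.05, -0.56]), array([ 0.15,  0.76, -1.23, -1.37, -0.1 ,  0.07]), None
[... 295 characters left out ...]
, -1.26, -1.64, -0.11,  0.07]), None]
60 -1 [array([-0.44,  0.51, -0.5 ,  0.41,  0.1 ,  2.56]), array([-0.44,  0.38, -0.41,  0.64,  0.1 ,  2.56]), array([ 0.15,  0.9 , -1.26, -1.64, -0.11, -3.08]), None]
65 1 [array([-0.47,  0.48, -0.59,  0.28,  0.15, -0.6 ]), array([-0.47,  0.34, -0.49,  0.53,  0.15, -0.6 ]), array([ 0.16,  1.05, -1.28, -1.89, -0.12,  0.06]), None]
65 -1 [array([-0.47,  0.48, -0.59,  0.28,  0.15,  2.54]), array([-0.47,  0.34, -0.49,  0.53,  0.15,  2.54]), array([ 0.16,  1.05, -1.28, -1.89, -0.12, -3.08]), None]
400.83873946470806 321.25354353996886 241.61389227187487 [[ 1.   -0.    0.   -0.  ]
 [-0.    0.94  0.33 -0.09]
 [-0.   -0.33  0.94 -0.14]
 [ 0.    0.    0.    1.  ]]
```

```bash
python3 - <<'E'
from h import *
from cell import *
import pickle
out={}
for n,p,psi in (("mould",(.535,.131,.17),.024),("stand",(.545,-.155,.17),.148)):
    movep(p,ori(psi,0)); sleep(.15)
    s=get_state();f=grab_frame("wrist")
    out[n]=(s,f);cv2.imwrite(f"pics/w_{n}.png",f["img"][:,:,::-1])
    print(s["clock"],s["position"])
    for k in (("fixed_half","fixed_face","mould") if n=="mould" else ("half","half_face","stand")):
        print(k,[(d["centre"],round(d["score"],2)) for d in tip_of("wrist",k)])
pickle.dump(out,open("w.pkl","wb"))
E
```

```text
3.6667 [0.53481934 0.13189933 0.1701538 ]
fixed_half [([321.3, 277.1], 0.69)]
fixed_face [([318.2, 296.5], 0.74)]
mould [([314.0, 265.1], 0.64)]
5.1167 [ 0.5452136  -0.15356164  0.17002283]
half [([315.2, 381.1], 0.86), ([518.9, 257.2], 0.84), ([304.5, 51.7], 0.75), ([313.4, 207.2], 0.65)]
half_face [([317.9, 254.2], 0.8), ([298.7, 399.2], 0.8), ([485.1, 236.6], 0.74), ([265.2, 48.8], 0.65)]
stand []
```

View pics/w_mould.png

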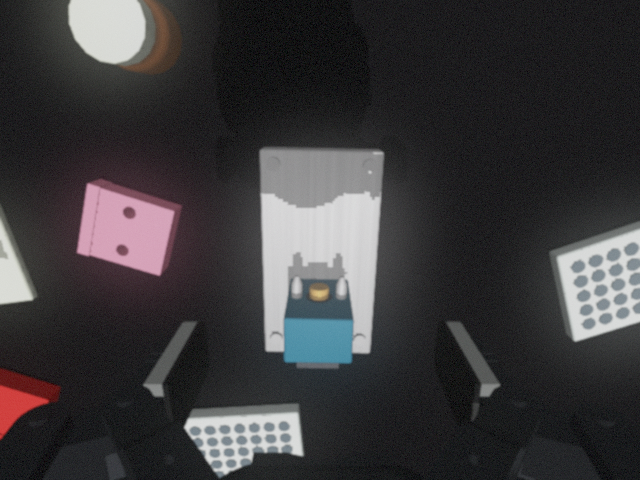

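View pics/w_stand.png

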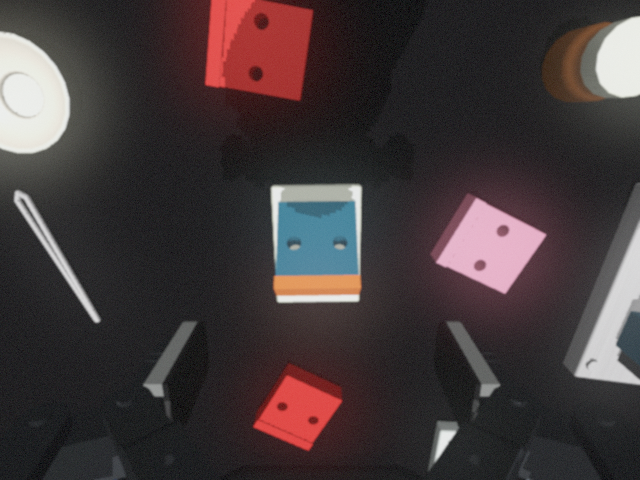

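```bash
python3 - <<'E'
import cv2
a=cv2.imread("pics/w_mould.png")[245:375,250:390]; cv2.imwrite("pics/wm_crop.png",cv2.resize(a,None,fx=5,fy=4.6,interpolation=2) if 0 else cv2.resize(a,(700,650)[:2],interpolation=2)[:600])
a=cv2.imread("pics/w_stand.png")[175:310,260:380]; cv2.imwrite("pics/ws_crop.png",cv2.resize(a,(480,540),interpolation=2))
E
```

```text
(no output)
```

View pics/wm_crop.png

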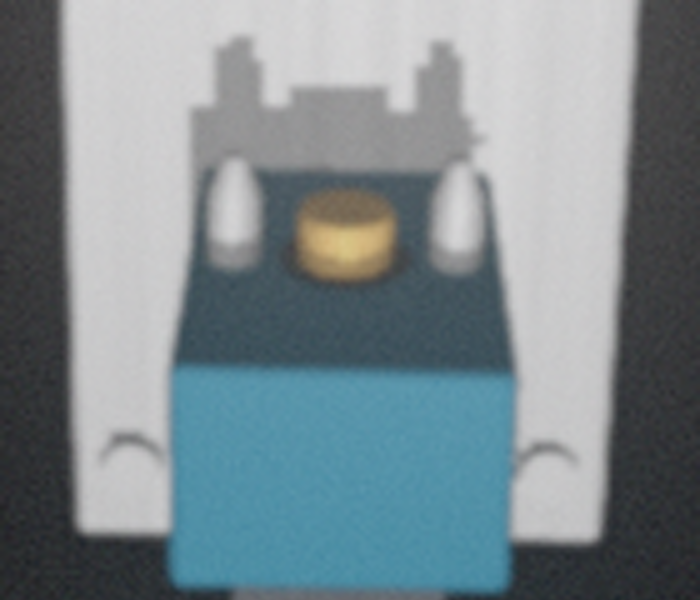

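View pics/ws_crop.png

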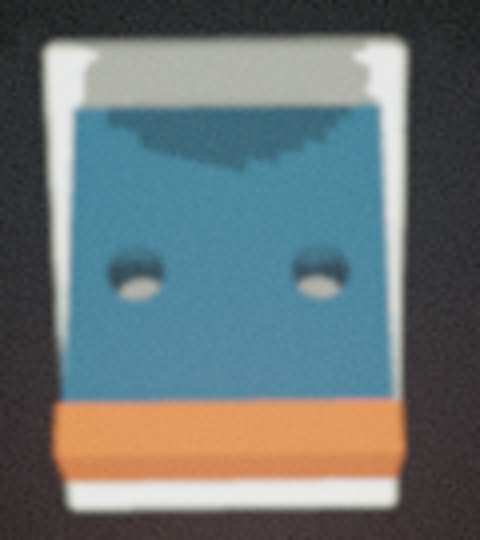

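```bash
python3 - <<'E'
from h import *
import pickle
from scipy.optimize import least_squares
w=pickle.load(open("w.pkl","rb"));np.set_printoptions(precision=4,suppress=True)
s,f=w["mould"];T=tool_T(s)@np.array(f["T_tool_cam"]);a=lambda u,v:(250+u/5,245+v/5)
P=[(.07,-.045,.02),(.07,.045,.02),(-.1,-.045,.02),(-.1,.045,.02),(0,-.023,.084),(0,.023,.084),(.034,-.023,.084),(.034,.023,.084),(0,-.023,.02),(0,.023,.02),(-.016,-.016,.052),(-.016,.016,.052)]
Q=np.array([a(77,532),a(605,543),(260.5,148.5),(383,151),a(173,368),a(516,374),a(170,585),a(511,588),a(207,172),a(490,176),a(235,155),a(462,158)])
def pose(v,P):
    c,n=np.cos(v[2]),np.sin(v[2]);P=np.array(P);return np.c_[v[0]+c*P[:,0]-n*P[:,1],v[1]+n*P[:,0]+c*P[:,1],P[:,2]+(v[3] if len(v)>3 else 0)]
for n in (3,4):
    r=least_squares(lambda v:(proj(f,T,pose(v,P))-Q).ravel(),[.58,.13,.02,0][:n],loss="soft_l1");print("mould",r.x,np.abs(r.fun).mean());
print(r.fun.reshape(-1,2).round(1).tolist())
s,f=w["stand"];T=tool_T(s)@np.array(f["T_tool_cam"]);b=lambda u,v:(260+u/4,175+v/4)
P2=[(-.05,-.035,.008),(-.05,.035,.008),(.05,.035,.008),(.05,-.035,.008)];Q2=np.array([b(45,40),b(408,38),b(398,510),b(66,512)])
for n in (3,4):
    r=least_squares(lambda v:(proj(f,T,pose(v,P2))-Q2).ravel(),[.57,-.15,.15,0][:n]);print("stand",r.x,np.abs(r.fun).mean());
P3=np.array([(-.009,-.028,0),(-.009,.028,0),(-.009,-.016,.032),(-.009,.016,.032)]);Q3=np.array([b(78,108),b(380,106),b(136,273),b(320,271)])
def hp(v,P):  # x,y,z of half origin, yaw, pitch
    Rm=R.from_euler("z",v[3]).as_matrix()@R.from_euler("y",50,degrees=True).as_matrix()
    return np.asarray(P)@Rm.T+v[:3]
for fix in (None,):
    r3=least_squares(lambda v:(proj(f,T,hp(v,P3))-Q3).ravel(),[.54,-.15,.03,.15]);print("half",r3.x,r3.fun.round(1))
    print("face",hp(r3.x,[(.009,0,.032)]),"mid",hp(r3.x,[(0,0,.032)]))
    print("orange edge px",proj(f,T,hp(r3.x,[(-.009,-.028,.064),(-.009,.028,.064),(.009,.028,.064)])))
E
```

```text
mould [0.5819 0.1321 0.0067] 0.6637011778333992
mould [ 0.5822  0.1321  0.0067 -0.0006] 0.6694536453221621
[[0.3, 0.4], [-0.5, -0.2], [-1.2, 1.2], [1.4, 1.1], [-0.9, -0.4], [1.2, -0.4], [0.3, 0.4], [-0.1, 0.9], [-0.6, -1.9], [0.2, -1.7], [0.3, -0.3], [-0.2, -0.1]]
stand [ 0.57   -0.1525  0.1574] 0.4927221744718011
stand [ 0.5692 -0.1526  0.1574  0.0026] 0.2779029067955321
half [ 0.535  -0.1576  0.0189  0.1557] [-0.6  0.2  0.3  0.3  0.4 -0.3 -0.2 -0.1]
face [[ 0.5649 -0.1529  0.0326]] mid [[ 0.5592 -0.1538  0.0394]]
orange edge px [[275.7828 287.2433]
 [358.544  286.8286]
 [356.457  293.1025]]
```

```bash
python3 - <<'E'
from h import *;from K import *
import pickle
from scipy.optimize import least_squares
w=pickle.load(open("w.pkl","rb"));np.set_printoptions(precision=4,suppress=True)
s,f=w["stand"];T=tool_T(s)@np.array(f["T_tool_cam"]);b=lambda u,v:(260+u/4,175+v/4)
P3=np.array([(-.009,-.028,0),(-.009,.028,0),(-.009,-.016,.032),(-.009,.016,.032),(-.009,-.028,.064),(-.009,.028,.064)]);Q3=np.array([b(78,108),b(380,106),b(136,273),b(320,271),b(55,455),b(405,452)])
q=lambda x,y:(240+x/4,175+y/4)
Q4=np.array([q(600,437),q(710,422),q(621,378),q(684,370),q(590,345-0),q(712,328)]) # top: left=+y
P4=P3[[1,0,3,2]];Q4=Q4[:4]
def hp(v,P):
    Rm=R.from_euler("z",v[3]).as_matrix()@R.from_euler("y",50,degrees=True).as_matrix()
    return np.asarray(P)@Rm.T+v[:3]
r=least_squares(lambda v:(proj(f,T,hp(v,P3))-Q3).ravel(),[.54,-.15,.03,.15]);print("w6",r.x,r.fun.round(1))
r=least_squares(lambda v:(proj(TOP,TT,hp(v,P4))-Q4).ravel(),[.54,-.15,.03,.15]);print("top",r.x,r.fun.round(1))
r=least_squares(lambda v:np.r_[(proj(f,T,hp(v,P3))-Q3).ravel(),(proj(TOP,TT,hp(v,P4))-Q4).ravel()],[.54,-.15,.03,.15]);print("both",r.x,r.fun.round(1))
# constrained to slope
st=np.array([.570,-.1525]);
def con(u):
    ps=u[2];c,n=np.cos(ps),np.sin(ps);t=np.radians(40)
    fx=u[0]; F=np.array([st[0]+c*fx-n*u[1],st[1]+n*fx+c*u[1],.042+fx*np.tan(t)])
    o=F-(hp(np.r_[0,0,0,ps],[(.009,0,.032)])[0]);return np.r_[o,ps]
r=least_squares(lambda u:(proj(f,T,hp(con(u),P3))-Q3).ravel(),[0,0,.15]);print("con",r.x,con(r.x),r.fun.round(1))
E
```

```text
w6 [ 0.5332 -0.1578  0.0246  0.1587] [-1.4 -0.2  1.1 -0.3  0.1  0.1  0.4  0.2  1.3  0.  -1.5  0.1]
top [ 0.5315 -0.1578  0.0359  0.1398] [-0.2 -0.3  0.1 -0.3 -0.1  0.4  0.3  0.2]
both [ 0.5327 -0.158   0.026   0.1593] [-1.7 -0.4  1.1 -0.6 -0.2  0.1  0.4  0.2  0.9  0.2 -1.4  0.3 -0.7 -0.2
 -0.7 -0.7 -0.9  0.5 -0.7  0. ]
con [-0.0063  0.0006  0.1587] [ 0.5338 -0.1577  0.0231  0.1587] [-1.1  0.1  0.9 -0.1  0.2  0.1  0.3  0.3  1.6 -0.2 -1.8 -0.1]
```

```bash
cat > P.py <<'E'
import numpy as np
from h import *
HO=np.array([.5336,-.1577,.0235]);HPSI=.158
A=np.radians(40)
RH=R.from_euler("z",HPSI).as_matrix()@R.from_euler("y",50,degrees=True).as_matrix()
G=HO+RH@np.array([0,0,.032])
O0=ori(HPSI,A-np.radians(50));Z0=R.from_rotvec(O0).as_matrix()[:,2]
DEEP=.019+.005
M=np.array([.5820,.1321,.02]);MPSI=.0067
O1=ori(MPSI,A);Z1=R.from_rotvec(O1).as_matrix()[:,2]
E
python3 - <<'E'
from P import *
from cell import *
tgt=G+Z0*DEEP
print(G,tgt,tgt-Z0*.09)
movep(tgt-Z0*.09,O0)
print(move_l(tgt,velocity=.08,until_force=8))
s=get_state();print(s["clock"],s["position"],s["contact_force"])
f=grab_frame("wrist");cv2.imwrite("pics/w_pre.png",f["img"][:,:,::-1])
E
```

```text
[ 0.55780808 -0.15384297  0.0440692 ] [ 0.55369244 -0.15449871  0.02043382] [ 0.56912611 -0.1520397   0.10906652]
False
6.9667 [ 0.55426385 -0.15467758  0.02095414] [ 0.73520532 -0.80913186  0.05378268]
```

View pics/w_pre.png

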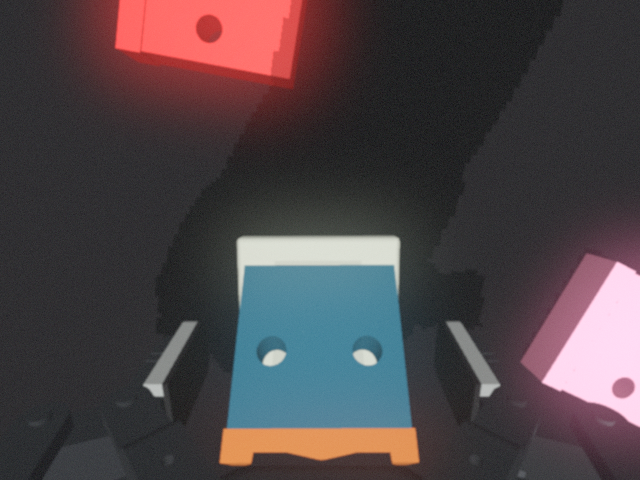

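The half sits centred between the open fingers: its holes are at (272,351) and (367,351), and the finger tips at about x=170 and 472. I'll grip and lift it.

```bash
python3 - <<'E'
from P import *
from cell import *
grab(60)
s=get_state();print(s["clock"],s["position"],s["contact_force"],s["finger_gap"])
f=grab_frame("wrist");cv2.imwrite("pics/w_gr.png",f["img"][:,:,::-1])
p=np.array(s["position"])
move_l(p+[0,0,.13],velocity=.15)
s=get_state();print(s["clock"],s["position"],s["contact_force"],s["finger_gap"])
f=grab_frame("wrist");cv2.imwrite("pics/w_lift.png",f["img"][:,:,::-1])
E
```

```text
7.4 [ 0.55407146 -0.15490377  0.02106584] [-0.41232232 -0.63376904  3.75152718] 0.6512042188328638
8.475 [ 0.55332339 -0.15455307  0.14995012] [ 0.35775517  0.62070681 -2.0151156 ] 0.6458410298902038
```

View pics/w_gr.png

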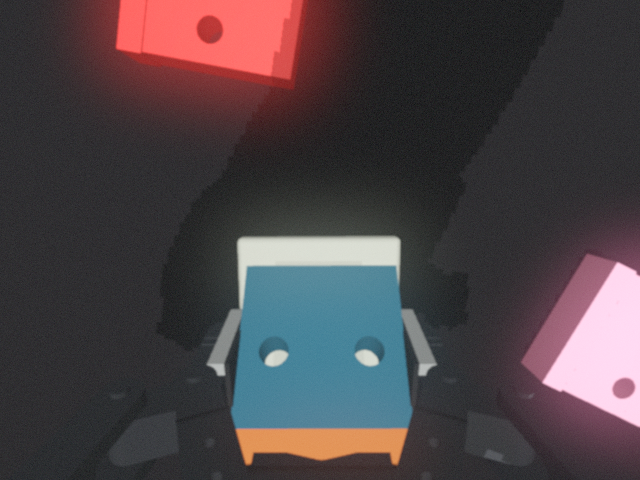

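View pics/w_lift.png

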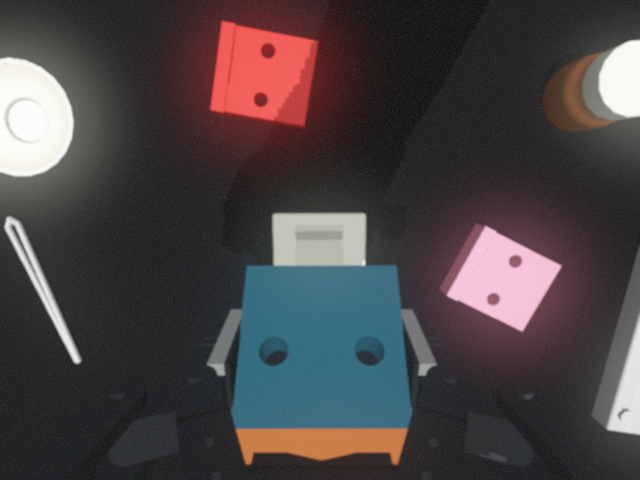

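```bash
cat >> P.py <<'E'
TG=np.eye(4);TG[:3,:3]=R.from_rotvec(O0).as_matrix();TG[:3,3]=[.55407,-.15490,.02107]
TH=np.eye(4);TH[:3,:3]=RH;TH[:3,3]=HO
X=np.linalg.inv(TG)@TH   # half in tool
def tool_for(xm,ym,zm,m=M,psi=MPSI):
    "tool pose for half upright with origin at mould coords (z above shelf)"
    T=np.eye(4);Rm=R.from_euler("z",psi).as_matrix();T[:3,:3]=Rm;T[:3,3]=m+Rm@np.array([xm,ym,zm])
    W=T@np.linalg.inv(X);return W[:3,3],R.from_matrix(W[:3,:3]).as_rotvec()
E
python3 - <<'E'
from P import *
from cell import *
np.set_printoptions(precision=4,suppress=True)
print(X, tool_for(-.055,0,0))
p,o=tool_for(-.055,0,.12);print(p,o,O1)
movep(p,o)
p,o=tool_for(-.055,0,.025);move_l(p,velocity=.12,rot=o)
s=get_state();print(s["clock"],s["position"]-p,s["contact_force"],s["finger_gap"])
for c in ("wrist","scene","top"):
    f=grab_frame(c);cv2.imwrite(f"pics/{c}_pl.png",f["img"][:,:,::-1])
a=cv2.imread("pics/scene_pl.png")[185:325,300:460]; cv2.imwrite("pics/spl.png",cv2.resize(a,None,fx=4,fy=4,interpolation=3))
a=cv2.imread("pics/top_pl.png")[205:325,200:320]; cv2.imwrite("pics/tpl.png",cv2.resize(a,None,fx=4,fy=4,interpolation=3))
E
```

```text
[[-0.      1.      0.      0.0005]
 [ 0.766   0.      0.6428 -0.0208]
 [ 0.6428  0.     -0.766   0.0012]
 [ 0.      0.      0.      1.    ]] (array([0.5421, 0.1314, 0.0343]), array([1.8115, 1.8236, 0.6637]))
[0.5421 0.1314 0.1543] [1.8115 1.8236 0.6637] [1.8115 1.8236 0.6637]
10.7167 [ 0.0008 -0.0002  0.0004] [-0.0071  0.2716 -2.1516] 0.6482183302296419
```

View pics/wrist_pl.png

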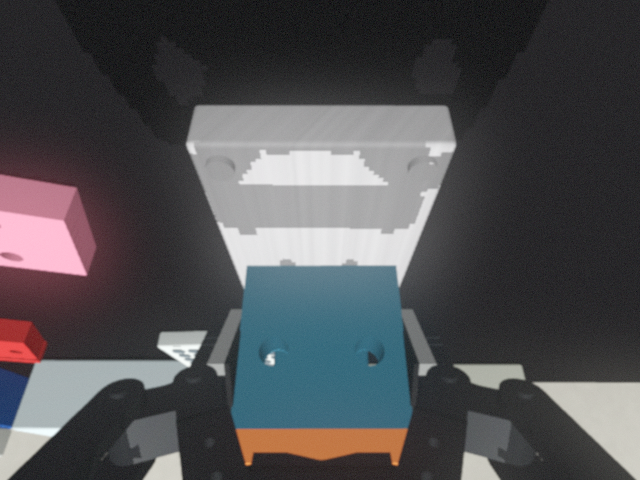

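View pics/spl.png

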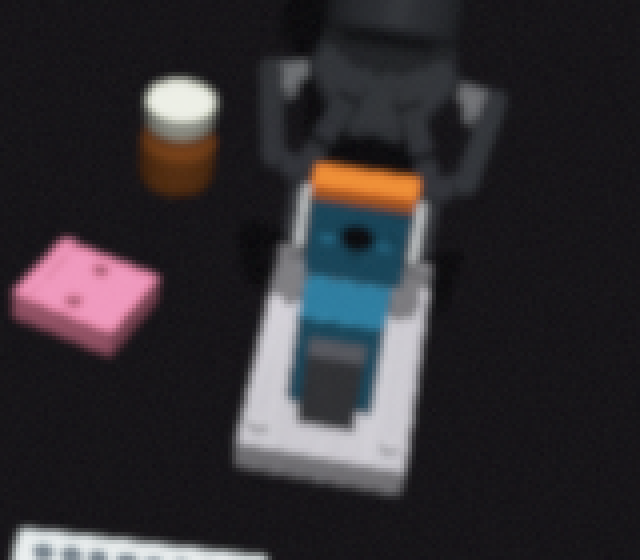

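View pics/tpl.png

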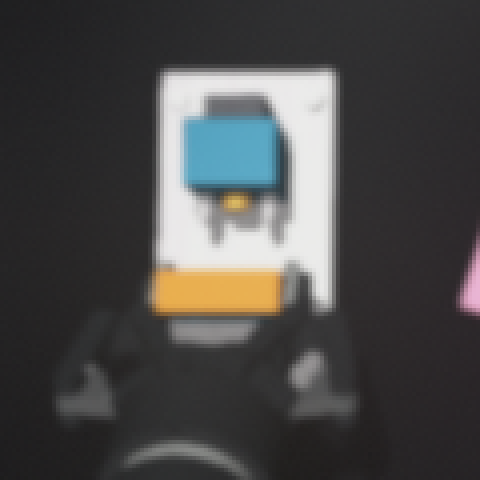

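The half is now upright over the shelf, orange edge up, facing the fixed half. In the scene crop the black cavity at (357,238) faces the fixed half. I'll lower it until it touches, let go and look.

```bash
python3 - <<'E'
from P import *
from cell import *
np.set_printoptions(precision=4,suppress=True)
p,o=tool_for(-.055,0,-.006)
print(move_l(p,velocity=.03,rot=o,until_force=5))
s=get_state();print(s["clock"],s["position"]-tool_for(-.055,0,0)[0],s["contact_force"],s["finger_gap"])
for c in ("wrist","top"):
    f=grab_frame(c);cv2.imwrite(f"pics/{c}_dn.png",f["img"][:,:,::-1])
let_go();sleep(.2)
s=get_state();print(s["clock"],s["position"],s["contact_force"],s["finger_gap"])
for c in ("wrist","scene","top"):
    f=grab_frame(c);cv2.imwrite(f"pics/{c}_rel.png",f["img"][:,:,::-1])
a=cv2.imread("pics/scene_rel.png")[185:325,300:460]; cv2.imwrite("pics/srel.png",cv2.resize(a,None,fx=4,fy=4,interpolation=3))
a=cv2.imread("pics/top_rel.png")[215:315,220:320]; cv2.imwrite("pics/trel.png",cv2.resize(a,None,fx=6,fy=6,interpolation=3))
E
```

```text
True
11.65 [ 0.     -0.0001  0.0002] [-1.35   -0.1722  4.9572] 0.6479961678864313
12.3583 [0.541  0.1312 0.0338] [ 0.857   0.1584 -0.2909] 0.9992347107073616
```

View pics/wrist_rel.png

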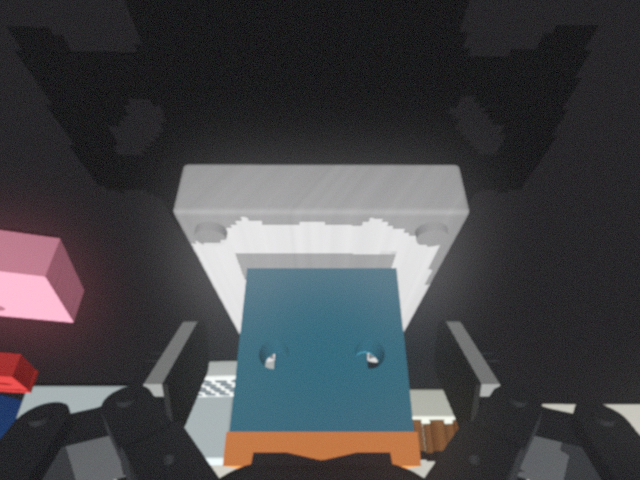

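View pics/srel.png

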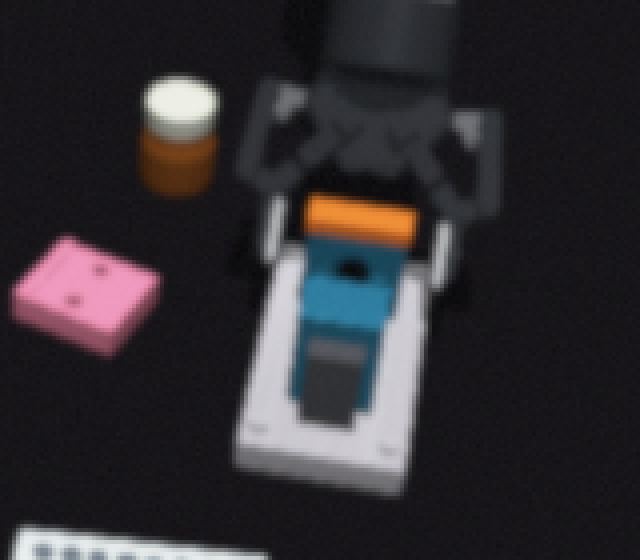

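View pics/trel.png

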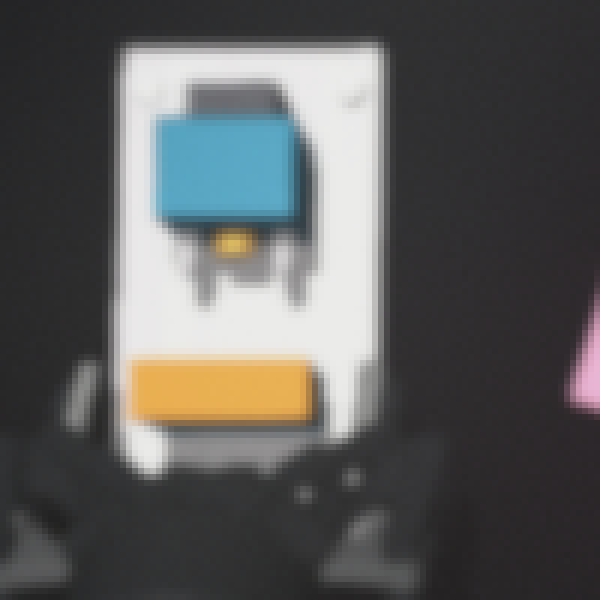

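```bash
cat > meas.py <<'E'
from h import *
def edges(im,f,T,z,kind,rows=None):
    """subpixel left/right edges per row, of coloured region -> world center line"""
    im=im.astype(float);r,g,b=im[...,0],im[...,1],im[...,2]
    return r,g,b
def half_cross(prof,i0,i1):
    lo,hi=prof[i0],prof[i1]
E
python3 - <<'E'
from P import *
from cell import *
fs=[grab_frame("top") for _ in range(6)]
f=fs[0];im=np.mean([x["img"].astype(float) for x in fs],0);T=f["cam_to_world"]
np.save("top_avg.npy",im)
np.set_printoptions(precision=2,suppress=True)
sat=im[...,2]-im[...,0] # blue-red: teal +, orange -
print(sat[238,240:275]);print(sat[280,236:278]);print(sat[228:256,257]);print(sat[270:290,256])
print(get_state()["clock"])
E
```

```text
[ -2.    -1.17  -1.33  -1.     3.17  28.5   67.33  98.   106.   106.5
 106.33 106.67 106.17 106.67 106.83 106.67 106.5  106.33 106.67 106.5
 106.17 106.   106.17 106.   106.17 106.5  105.83 101.83  86.83  54.5
  17.83   5.33   1.33  -0.17  -1.  ]
[  -1.17   -0.67   -1.33   -5.83  -25.67  -64.   -114.67 -146.17 -151.67
 -151.83 -151.67 -151.17 -151.17 -151.33 -151.   -150.83 -151.   -150.83
 -150.33 -150.67 -150.33 -150.33 -150.5  -150.17 -150.5  -150.   -150.17
 -150.17 -149.67 -149.83 -149.67 -149.83 -149.33 -148.83 -142.67 -106.17
  -42.67   -1.67   -0.17   -1.     -1.     -1.  ]
[   0.17    2.      4.17    4.83    8.67   25.67   62.83   93.83  105.
  106.17  106.33  106.33  106.    106.    106.67  106.5   106.33  106.
  106.    106.    106.5   103.5    90.5    59.17    9.33  -47.    -90.5
 -112.  ]
[  -1.     -1.5    -3.17  -12.5   -50.83 -106.5  -143.   -150.17 -150.33
 -150.5  -150.33 -150.67 -150.83 -147.5  -125.    -60.67   -1.5     4.33
    0.     -1.5 ]
12.8083
```

```bash
python3 - <<'E'
from P import *;from K import *
im=np.load("top_avg.npy");sat=im[...,2]-im[...,0]
def cross(p,level,start,step):
    i=start
    while p[i]>level:i+=step
    j=i-step;return j+step*(p[j]-level)/(p[j]-p[i])
for nm,rows,sg,amp,c in (("fixed",range(237,248),1,106,257),("half",range(277,284),-1,151,256)):
    L=[];Rr=[]
    for v in rows:
        p=sg*sat[v];l=cross(p,amp/2,c,-1);r=cross(p,amp/2,c,1)
        L.append(onz(TOP,TT,(l,v),.084)[:2]);Rr.append(onz(TOP,TT,(r,v),.084)[:2])
    L=np.array(L);Rr=np.array(Rr)
    print(nm,"L",L.mean(0).round(4),"slope",np.polyfit(L[:,0],L[:,1],1)[0].round(4),"R",Rr.mean(0).round(4),np.polyfit(Rr[:,0],Rr[:,1],1)[0].round(4),"w",(L-Rr).mean(0)[1].round(4),"std",L[:,1].std().round(5))
# front edges
for nm,cols,sg,amp,v0,st in (("fixedfront",range(250,267),1,106,240,1),("fixedback",range(250,267),1,106,240,-1),("halffront",range(246,268),-1,151,279,-1),("halfback",range(246,268),-1,151,279,1)):
    E=np.array([onz(TOP,TT,(u,cross(sg*sat[:,u],amp/2,v0,st)),.084)[:2] for u in cols]);print(nm,E.mean(0).round(4),"dx/dy",np.polyfit(E[:,1],E[:,0],1)[0].round(4))
# shelf plate edges z=.02
g=im.mean(2)
for v in (225,262,268):
    l=cross(g[v],120,242,-1);r=cross(g[v],120,279,1);print("shelf",v,onz(TOP,TT,(l,v),.02).round(4),onz(TOP,TT,(r,v),.02).round(4))
E
```

```text
fixed L [0.5989 0.1526] slope 0.0143 R [0.599 0.107] 0.0234 w 0.0456 std 0.00011
half L [0.5248 0.1588] slope 0.0062 R [0.5251 0.1007] 0.0318 w 0.058 std 4e-05
fixedfront [0.5809 0.128 ] dx/dy -0.0041
fixedback [0.6152 0.1288] dx/dy -0.0212
halffront [0.5357 0.1297] dx/dy -0.0031
halfback [0.5158 0.1292] dx/dy -0.0088
shelf 225 [0.6456 0.1766 0.02  ] [0.6459 0.0846 0.02  ]
shelf 262 [0.568  0.1762 0.02  ] [0.5683 0.0844 0.02  ]
shelf 268 [0.5555 0.1768 0.02  ] [0.5559 0.0844 0.02  ]
```

```bash
python3 - <<'E'
from P import *
from cell import *
np.set_printoptions(precision=4,suppress=True)
grab(80);sleep(.1)
s=get_state();print(s["clock"],s["position"],s["contact_force"],s["finger_gap"])
ex=np.array([np.cos(MPSI),np.sin(MPSI),0]);ey=np.array([-ex[1],ex[0],0])
p0=np.array(s["position"])
# slide to just short of the dowels: +24 mm (face at -22)
print(move_l(p0+ex*.024-ey*.0003,velocity=.04,until_force=15))
s=get_state();print(s["clock"],s["position"]-p0,s["contact_force"],s["finger_gap"],s["eef_rot"])
fs=[grab_frame("top") for _ in range(4)];np.save("top_avg2.npy",np.mean([x["img"].astype(float) for x in fs],0))
f=grab_frame("wrist");cv2.imwrite("pics/w_sl.png",f["img"][:,:,::-1])
im=np.load("top_avg2.npy").astype(np.uint8)[215:315,220:320,::-1];cv2.imwrite("pics/tsl.png",cv2.resize(im,None,fx=6,fy=6,interpolation=3))
E
```

```text
13.3 [0.541  0.1312 0.0341] [-2.725  -0.2939  4.8379] 0.6478699736233207
True
13.5083 [0.0001 0.     0.    ] [-2.0277  0.2869  4.5595] 0.6450037679400084 [1.8127 1.8255 0.6616]
```

View pics/tsl.png

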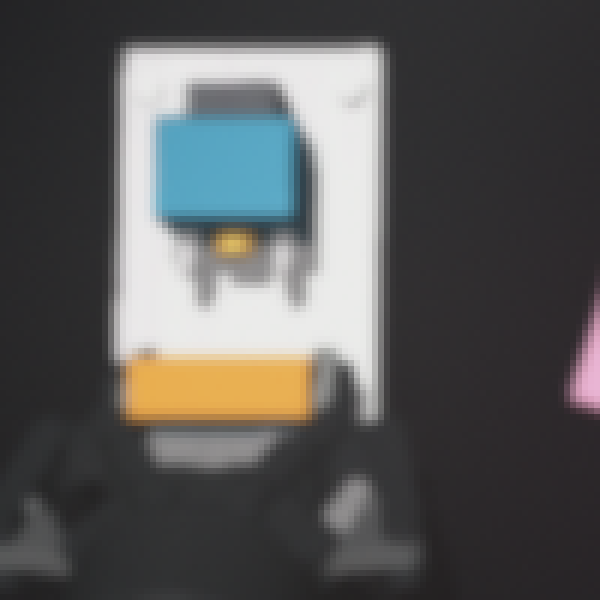

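View pics/w_sl.png

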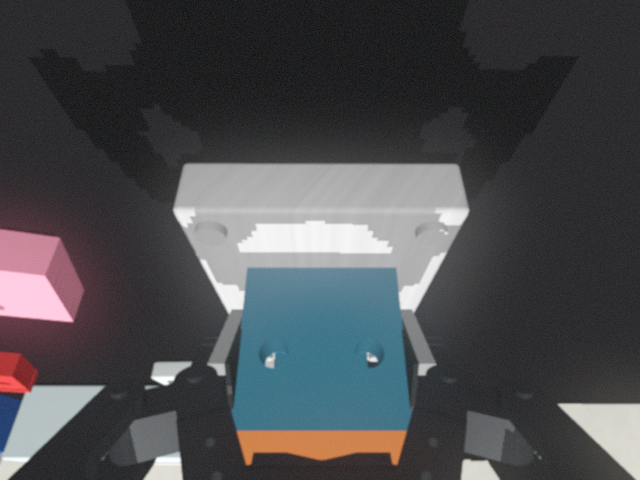

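```bash
python3 - <<'E'
from P import *;from K import *
im=np.load("top_avg2.npy");sat=im[...,2]-im[...,0]
def cross(p,level,start,step):
    i=start
    while p[i]>level:i+=step
    j=i-step;return j+step*(p[j]-level)/(p[j]-p[i])
for nm,rows,sg,amp,c in (("fixed",range(237,248),1,106,257),("half",range(264,273),-1,151,256)):
    try:
     O=[]
     for v in rows:
        p=sg*sat[v];O.append([onz(TOP,TT,(cross(p,amp/2,c,k),v),.084)[1] for k in (-1,1)])
     O=np.array(O);print(nm,O.mean(0),O.mean(),onz(TOP,TT,(256,rows[len(rows)//2]),.084)[0])
    except Exception as e:print(nm,e)
for u in (246,256,266): print(u,[onz(TOP,TT,(u,cross(-sat[:,u],75,267,k)),.084)[0] for k in (-1,1)])
E
```

```text
fixed [0.15255927 0.10696991] 0.12976459194867987 0.5989306032619738
half [nan nan] nan 0.5481129107527294
246 [np.float64(nan), np.float64(nan)]
256 [np.float64(0.027138007435009437), np.float64(0.027138007435009437)]
266 [np.float64(1.1816418406726223), np.float64(0.02730398880274254)]<stdin>:6: RuntimeWarning: divide by zero encountered in scalar divide
h.py:7: RuntimeWarning: invalid value encountered in divide
  o,d=ray(f,T,px);return o+d*(z-o[2])/d[2]
```

```bash
python3 - <<'E'
from P import *
from cell import *
np.set_printoptions(precision=4,suppress=True)
ex=np.array([np.cos(MPSI),np.sin(MPSI),0])
o=tool_for(0,0,0)[1]
for d,dz in ((.0,.0004),(.003,.0004),(.006,.0004)):
    p=np.array([.541,.1309,.0341])+ex*d+[0,0,dz]
    r=move_l(p,velocity=.03)
    s=get_state();print(round(s["clock"],2),r,s["position"]-p,s["contact_force"],s["wrist_torque"])
E
```

```text
14.01 False [-0.0004 -0.0001 -0.0004] [-0.598  -0.2561 -0.3385] [ 0.0429  0.6968 -0.022 ]
14.26 False [-0.0005 -0.0001 -0.0004] [-1.6325 -0.4225  0.6667] [-0.0035  0.8329  0.0149]
14.51 False [-0.0001 -0.     -0.0003] [ 1.241   0.7538 -2.1289] [ 0.0019  0.9302 -0.0017]
```

```bash
python3 - <<'E'
from P import *
from cell import *
np.set_printoptions(precision=4,suppress=True)
ex=np.array([np.cos(MPSI),np.sin(MPSI),0])
for d,dz in ((.023,.0001),):
    p=np.array([.541,.1309,.0341])+ex*d+[0,0,dz]
    r=move_l(p,velocity=.04);sleep(.15)
    s=get_state();print(round(s["clock"],2),r,s["position"]-p,s["contact_force"],s["wrist_torque"])
fs=[grab_frame("top") for _ in range(4)];im=np.mean([x["img"].astype(float) for x in fs],0);np.save("top_avg2.npy",im)
f=grab_frame("wrist");cv2.imwrite("pics/w_sl2.png",f["img"][:,:,::-1])
cv2.imwrite("pics/tsl2.png",cv2.resize(im.astype(np.uint8)[215:315,220:320,::-1],None,fx=6,fy=6,interpolation=3))
f=grab_frame("scene");cv2.imwrite("pics/ssl2.png",cv2.resize(f["img"][185:325,300:460,::-1],None,fx=4,fy=4,interpolation=3))
E
```

```text
15.23 False [-0.0001 -0.     -0.0001] [-1.0371  0.3229 -1.618 ] [ 0.0082  0.7632 -0.0026]
```

View pics/tsl2.png

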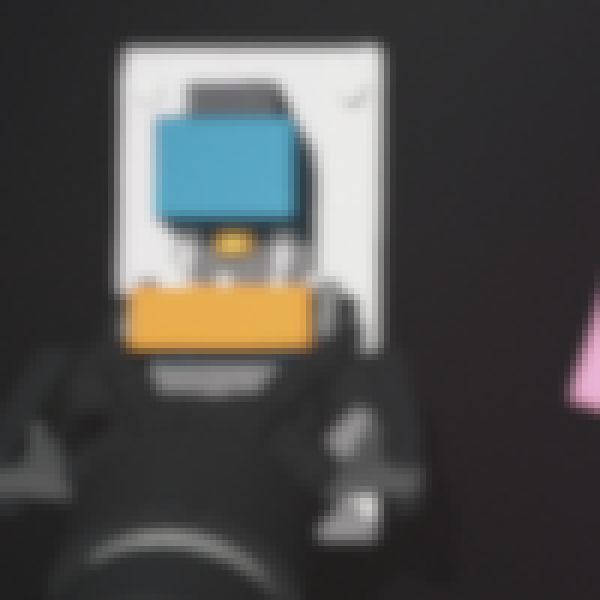

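View pics/w_sl2.png

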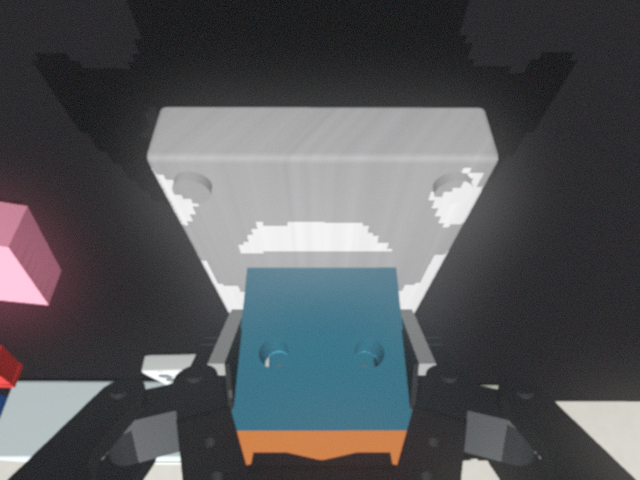

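```bash
python3 - <<'E'
from P import *;from K import *
im=np.load("top_avg2.npy");sat=im[...,2]-im[...,0]
def cross(p,level,start,step):
    i=start
    while p[i]>level:i+=step
    j=i-step;return j+step*(p[j]-level)/(p[j]-p[i])
col=-sat[:,256];v0=int(255+np.argmax(col[255:290]>140))+3;print(v0)
print(onz(TOP,TT,(256,cross(col,75,v0,-1)),.084)[0],onz(TOP,TT,(256,cross(col,75,v0,1)),.084)[0])
O=[]
for v in range(v0-1,v0+4):
    O.append([onz(TOP,TT,(cross(-sat[v],75,256,k),v),.084)[1] for k in (-1,1)])
print(np.array(O).round(4),np.mean(O))
print((-sat[v0]).round()[236:280])
E
```

```text
267
0.5594642883557497 0.5385656304907875
[[0.1602 0.101 ]
 [0.16   0.101 ]
 [0.1597 0.101 ]
 [0.1597 0.1009]
 [0.1598 0.1008]] 0.13041739677606862
[  0.  -0.  -0.   4.  29.  74. 122. 145. 153. 155. 154. 155. 154. 154.
 155. 154. 154. 154. 154. 153. 153. 153. 153. 153. 153. 153. 153. 153.
 153. 153. 152. 152. 153. 152. 146. 111.  47.   9.   2.   0.  -0.  -1.
  -0.   0.]
```

```bash
python3 - <<'E'
import cv2
a=cv2.imread("pics/w_sl2.png")[330:380,250:396]; cv2.imwrite("pics/hol.png",cv2.convertScaleAbs(cv2.resize(a,(730,250),interpolation=2),alpha=1.6))
E
```

```text
(no output)
```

View pics/hol.png

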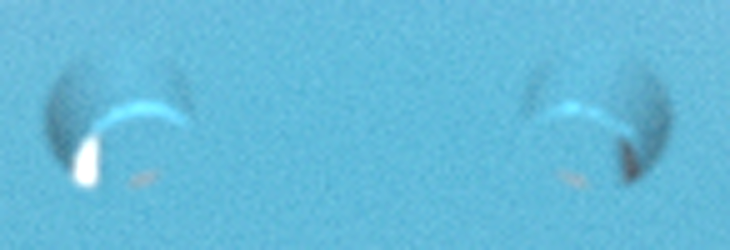

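Through the holes the view is symmetric: the dowel tips are at (145,180) and (572,180) in the crop, and the hole rims at 45 and 672. Both midpoints are 358.5, so the half is centred sideways. I'll push on in stages.

```bash
python3 - <<'E'
from P import *
from cell import *
np.set_printoptions(precision=4,suppress=True)
ex=np.array([np.cos(MPSI),np.sin(MPSI),0])
for d in (.030,.035,.039,.042):
    p=np.array([.541,.1309,.0341])+ex*d+[0,0,.0001]
    r=move_l(p,velocity=.03,until_force=20);sleep(.05)
    s=get_state();print(d,round(s["clock"],2),r,s["position"]-p,s["contact_force"],s["wrist_torque"],s["finger_gap"])
    if r: break
fs=[grab_frame("top") for _ in range(2)];im=np.mean([x["img"].astype(float) for x in fs],0)
f=grab_frame("wrist");cv2.imwrite("pics/w_p3.png",f["img"][:,:,::-1])
cv2.imwrite("pics/t_p3.png",cv2.resize(im.astype(np.uint8)[215:315,220:320,::-1],None,fx=6,fy=6,interpolation=3))
E
```

```text
0.03 15.79 True [-0.0053 -0.     -0.0002] [ 1.623  -0.4755 -0.0117] [ 0.0964  0.1338 -0.0002] 0.645012165135062
```

View pics/t_p3.png

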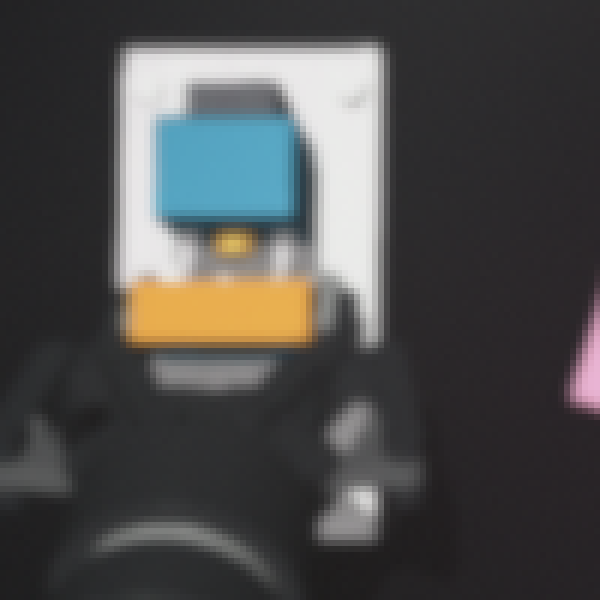

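```bash
python3 - <<'E'
from P import *
from cell import *
np.set_printoptions(precision=4,suppress=True)
ex=np.array([np.cos(MPSI),np.sin(MPSI),0])
for d in (.028,.031,.034,.037,.040):
    p=np.array([.541,.1309,.0341])+ex*d+[0,0,.0001]
    r=move_l(p,velocity=.02);sleep(.05)
    s=get_state();F=s["contact_force"];print(d,round(s["clock"],2),s["position"]-p,F,s["wrist_torque"])
    if abs(F[0])>18 or abs(F[1])>12 or abs(F[2])>15: print("stop");break
f=grab_frame("top");im=f["img"]
cv2.imwrite("pics/t_p4.png",cv2.resize(im[215:315,220:320,::-1],None,fx=6,fy=6,interpolation=3))
f=grab_frame("wrist");cv2.imwrite("pics/w_p4.png",f["img"][:,:,::-1])
E
```

```text
0.028 16.39 [-0.0019  0.     -0.0002] [-8.1743 -0.2912 12.2838] [0.0703 0.531  0.0382]
0.031 16.74 [-0.0027  0.0001 -0.0002] [-13.5033  -0.0628  18.3455] [ 0.0752  0.5884 -0.0314]
stop
```

View pics/t_p4.png

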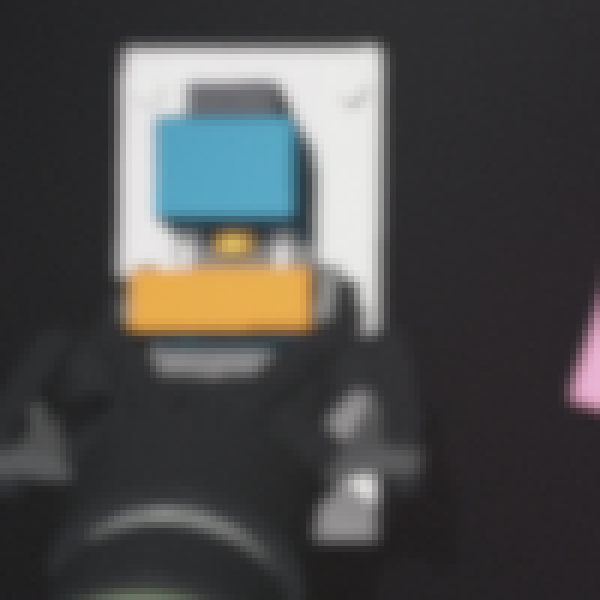

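View pics/w_p4.png

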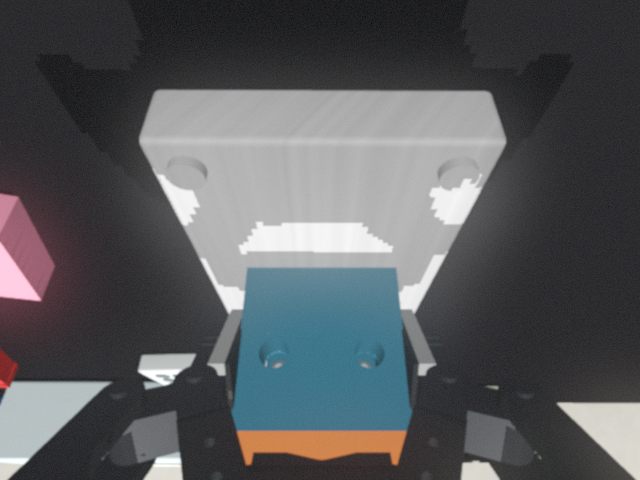

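```bash
python3 - <<'E'
from P import *
from cell import *
np.set_printoptions(precision=4,suppress=True)
ex=np.array([np.cos(MPSI),np.sin(MPSI),0])
def go(d,dz):
    p=np.array([.541,.1309,.0341])+ex*d+[0,0,dz]
    move_l(p,velocity=.02);sleep(.1)
    s=get_state();F=s["contact_force"];print(d,dz,round(s["clock"],2),s["position"]-p,F,s["wrist_torque"],s["eef_rot"],s["finger_gap"])
s=get_state();print(s["position"],s["contact_force"],s["eef_rot"],tool_for(0,0,0)[1])
d=float((s["position"]-np.array([.541,.1309,.0341]))@ex);print(d)
go(d,.0001);go(d,.0005);go(d,.0010)
f=grab_frame("wrist");cv2.imwrite("pics/w_p5.png",cv2.convertScaleAbs(cv2.resize(f["img"][330:380,250:396,::-1],(730,250),interpolation=2),alpha=1.6))
E
```

```text
[0.5692 0.1312 0.034 ] [-12.5636  -0.2948  18.3701] [1.8159 1.8314 0.6552] [1.8115 1.8236 0.6637]
0.028242050262363975
0.028242050262363975 0.0001 17.23 [-0.0013  0.     -0.0002] [-6.9403 -0.1978 10.9101] [0.0947 0.4903 0.0341] [1.8155 1.8302 0.6562] 0.6414030112365662
0.028242050262363975 0.0005 17.58 [-0.0013  0.     -0.0006] [-5.3319  0.7444  6.9351] [ 0.0758  0.6727 -0.0286] [1.816  1.8307 0.6557] 0.6442123742500327
0.028242050262363975 0.001 17.93 [-0.0004 -0.0001 -0.0006] [-0.3149  0.0111 -1.2348] [-0.0061  0.8923 -0.0116] [1.8159 1.8297 0.6558] 0.6457177605535467
```

View pics/w_p5.png

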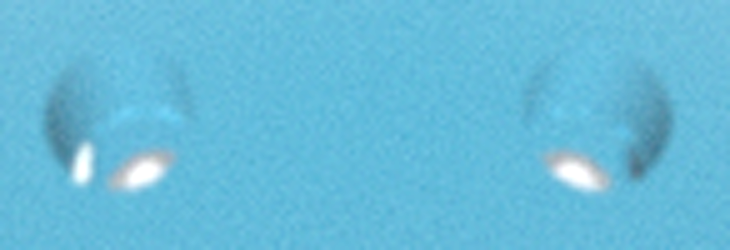

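```bash
cat > push.py <<'E'
from P import *
from cell import *
np.set_printoptions(precision=4,suppress=True)
ex=np.array([np.cos(MPSI),np.sin(MPSI),0]);O=tool_for(0,0,0)[1]
B=np.array([.541,.1309,.0341])
def go(d,dz,dy=0,v=.02):
    p=B+ex*d+[0,dy,dz]
    move_l(p,velocity=v,rot=O);sleep(.1)
    s=get_state();F=s["contact_force"]
    dr=(R.from_rotvec(s["eef_rot"])*R.from_rotvec(O).inv()).as_rotvec()*57.3
    print(d,dz,round(s["clock"],2),(s["position"]-p)*1e3,F,s["wrist_torque"],"rot",dr,"d",((s["position"]-B)@ex).round(4))
    return F
E
python3 - <<'E'
from push import *
go(.0282,.001)
for d in (.031,.034):
    F=go(d,.001)
    if abs(F[0])>15 or abs(F[2])>12: break
f=grab_frame("wrist");cv2.imwrite("pics/w_p6.png",cv2.convertScaleAbs(cv2.resize(f["img"][330:380,250:396,::-1],(730,250),interpolation=2),alpha=1.6))
E
```

```text
0.0282 0.001 18.33 [-0.1212 -0.0161 -0.1429] [-0.1397 -0.6281 -2.4174] [0.0419 0.893  0.0594] rot [-0.0034  0.0242  0.0012] d 0.0281
0.031 0.001 18.73 [ 0.051  -0.0237  0.0172] [-0.2793  0.2025 -2.1793] [ 0.0204  0.9109 -0.0093] rot [ 0.0018 -0.001  -0.004 ] d 0.0311
0.034 0.001 19.12 [-0.0097 -0.0131 -0.0228] [-0.4123  0.6867 -1.5454] [-0.0408  0.9134 -0.0781] rot [ 0.0003  0.0032 -0.0012] d 0.034
```

View pics/w_p6.png

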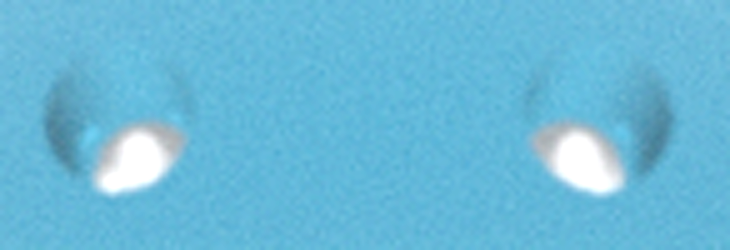

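The dowels are entering both holes symmetrically, with almost no force. I'll keep pushing.

```bash
python3 - <<'E'
from push import *
for d in (.037,.040,.043,.045):
    F=go(d,.0008)
    if abs(F[0])>25 or abs(F[2])>15: break
f=grab_frame("top");cv2.imwrite("pics/t_p7.png",cv2.resize(f["img"][215:315,220:320,::-1],None,fx=6,fy=6,interpolation=3))
f=grab_frame("wrist");cv2.imwrite("pics/w_p7.png",cv2.convertScaleAbs(cv2.resize(f["img"][330:380,250:396,::-1],(730,250),interpolation=2),alpha=1.6))
E
```

```text
0.037 0.0008 19.57 [-0.0118 -0.0018 -0.0417] [-0.1491  0.3195 -2.6495] [0.0231 1.     0.018 ] rot [ 0.0013  0.0049 -0.0002] d 0.037
0.04 0.0008 19.98 [-1.2969 -0.0576 -0.6302] [-5.4678  0.2768  0.6791] [-0.0462  1.2435 -0.002 ] rot [-0.0122  0.1195  0.0131] d 0.0387
0.043 0.0008 20.38 [-1.6794 -0.059  -0.8119] [-6.3011 -0.2189  2.1445] [ 0.0169  1.3283 -0.0346] rot [-0.0114  0.1544  0.0143] d 0.0413
0.045 0.0008 20.73 [-2.1529 -0.0871 -0.8406] [-9.3072 -0.6011  5.1441] [ 0.0417  1.3785 -0.0602] rot [-0.0204  0.1786  0.0178] d 0.0428
```

View pics/t_p7.png

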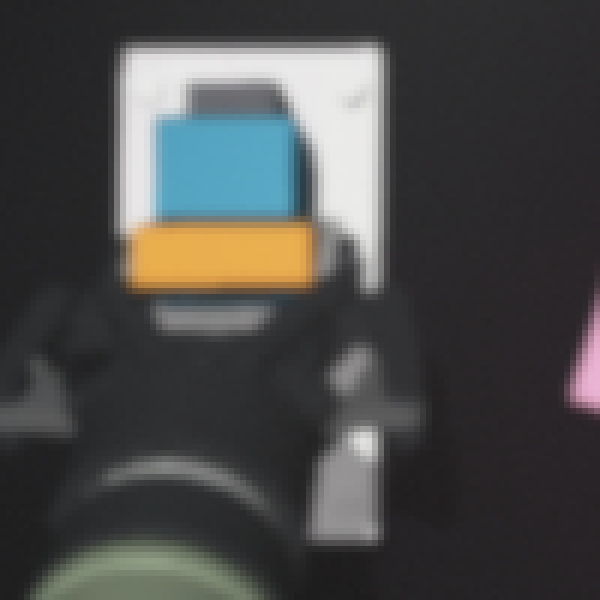

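View pics/w_p7.png

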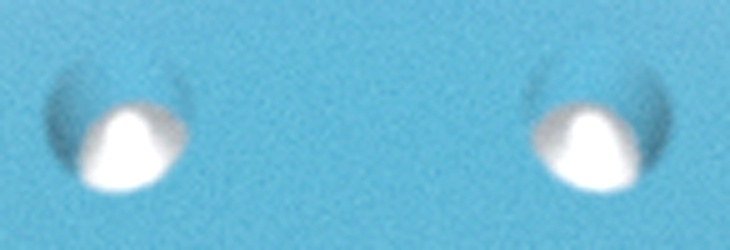

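```bash
python3 - <<'E'
from push import *
for d,dz in ((.047,.0009),(.049,.001),(.051,.0012)):
    F=go(d,dz)
    if abs(F[0])>28 or abs(F[2])>18: break
f=grab_frame("top");cv2.imwrite("pics/t_p8.png",cv2.resize(f["img"][215:315,220:320,::-1],None,fx=6,fy=6,interpolation=3))
E
```

```text
0.047 0.0009 21.18 [-2.5398 -0.0753 -0.957 ] [-11.0486  -0.0423   6.6077] [ 0.0277  1.4508 -0.0223] rot [-0.0213  0.2063  0.0241] d 0.0445
0.049 0.001 21.52 [-3.2552 -0.0497 -1.0454] [-14.5387  -0.1076   9.6404] [-0.0174  1.4701 -0.0793] rot [-0.0246  0.246   0.0289] d 0.0457
0.051 0.0012 21.88 [-5.2632 -0.1068 -1.3503] [-26.216   -0.2949  21.9501] [ 0.0531  1.5795 -0.2136] rot [-0.036   0.3628  0.0347] d 0.0457
```

View pics/t_p8.png

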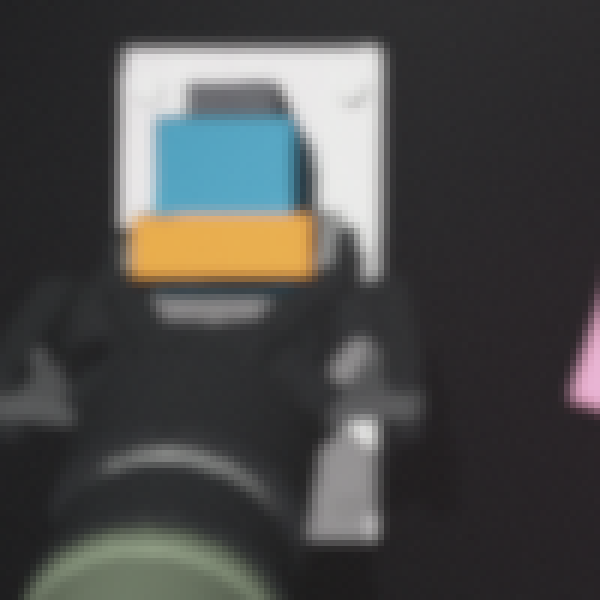

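Motion has stalled at d=45.7 mm. That fits a hard stop, because the spring was first felt at about 37.8 mm. Shelf friction stalled the push earlier, though, so I'll relieve the downward load and see if it still moves.

```bash
python3 - <<'E'
from push import *
go(.051,.0026);go(.051,.0036)
for c,(r0,r1,c0,c1) in {"scene":(185,325,300,460),"top":(215,315,220,320)}.items():
    f=grab_frame(c);cv2.imwrite(f"pics/{c}_p9.png",cv2.resize(f["img"][r0:r1,c0:c1,::-1],None,fx=5 if c=="scene" else 6,fy=5 if c=="scene" else 6,interpolation=3)[:600,:800])
f=grab_frame("wrist");cv2.imwrite("pics/w_p9.png",f["img"][:,:,::-1])
E
```

```text
0.051 0.0026 22.27 [-5.4043 -0.102  -2.6847] [-17.0625   0.7479   7.6104] [-0.0172  2.0053 -0.0278] rot [-0.0389  0.4998  0.056 ] d 0.0456
0.051 0.0036 22.62 [-5.5224 -0.1127 -3.575 ] [-10.8485   1.4647  -1.0185] [0.067  2.3637 0.0239] rot [-0.0408  0.5911  0.0672] d 0.0455
```

View pics/scene_p9.png

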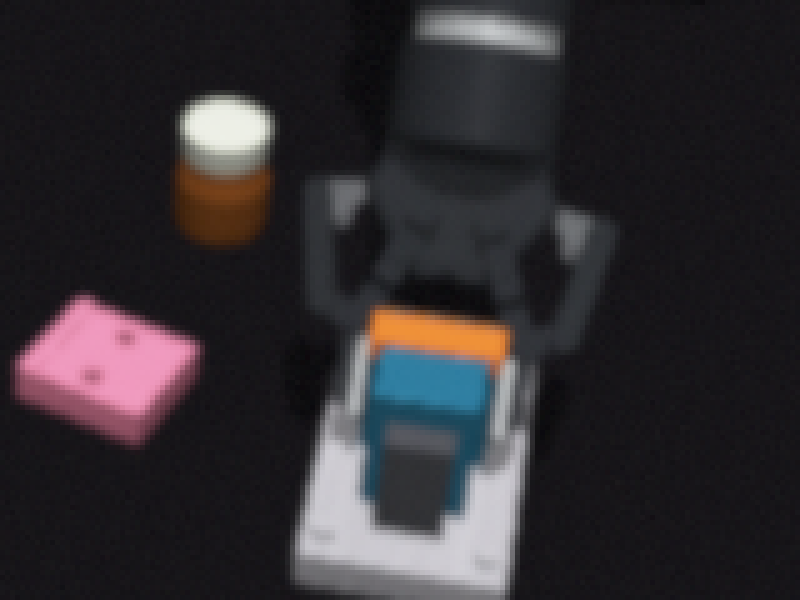

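View pics/top_p9.png

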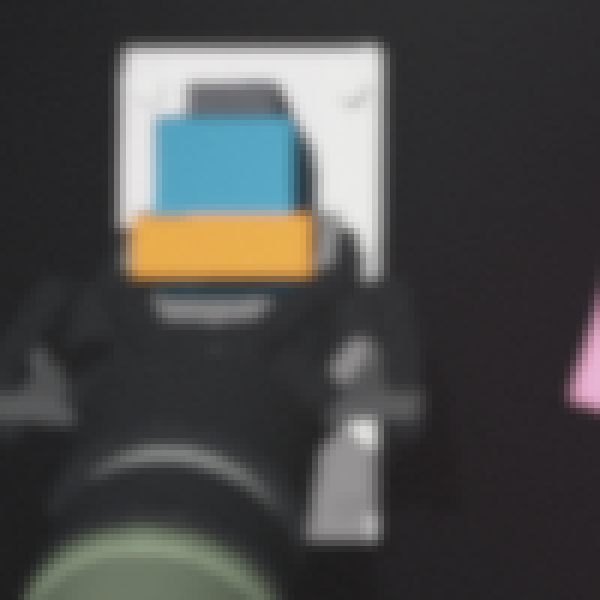

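View pics/w_p9.png

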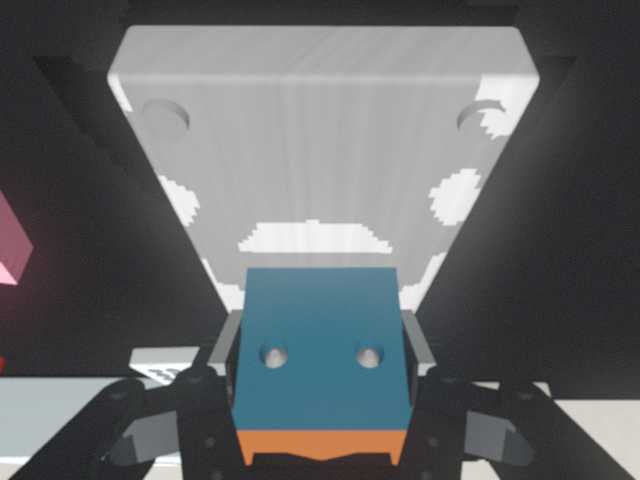

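```bash
python3 - <<'E'
import push
from push import *
O0c=O
def go2(d,dz,pit):
    p=B+ex*d+[0,0,dz];ro=(R.from_rotvec([0,np.radians(pit),0])*R.from_rotvec(O0c)).as_rotvec()
    move_l(p,velocity=.02,rot=ro);sleep(.15);s=get_state()
    dr=(R.from_rotvec(s["eef_rot"])*R.from_rotvec(O0c).inv()).as_rotvec()*57.3
    print(d,dz,pit,round(s["clock"],2),(s["position"]-B)*1e3,s["contact_force"],s["wrist_torque"],"rot",dr,"d",((s["position"]-B)@ex).round(5),s["finger_gap"])
go2(.053,.003,-.3)
go2(.054,.003,-.5)
E
```

```text
0.053 0.003 -0.3 23.18 [45.7686  0.2172 -0.1108] [-26.0693  -0.6195  15.6505] [ 0.0381  2.23   -0.2024] rot [-0.0476  0.3189  0.0597] d 0.04577 0.6437668794148159
0.054 0.003 -0.5 23.58 [45.8399  0.2138 -0.0771] [-31.7373  -0.3784  23.9576] [ 0.1073  2.4465 -0.2627] rot [-0.0538  0.1582  0.0658] d 0.04584 0.6477084093088413
```

```bash
python3 - <<'E'
from push import *
from K import *
p=B+ex*.053+[0,0,.003];ro=(R.from_rotvec([0,np.radians(-.5),0])*R.from_rotvec(O)).as_rotvec()
move_l(p,velocity=.02,rot=ro);sleep(.3);s=get_state()
print(s["clock"],s["contact_force"],(s["position"]-B)*1e3,s["finger_gap"],"rot",(R.from_rotvec(s["eef_rot"])*R.from_rotvec(O).inv()).as_rotvec()*57.3)
fs=[grab_frame("top") for _ in range(4)];im=np.mean([x["img"].astype(float) for x in fs],0);sat=im[...,2]-im[...,0]
def cross(p,level,start,step):
    i=start
    while p[i]>level:i+=step
    j=i-step;return j+step*(p[j]-level)/(p[j]-p[i])
E=np.array([onz(TOP,TT,(u,cross(-sat[:,u],75,256,1)),.084)[:2] for u in range(246,268)]);Fr=np.array([onz(TOP,TT,(u,cross(-sat[:,u],22,256,-1)),.084)[:2] for u in range(248,265)])
print("back",E.mean(0),"front",Fr.mean(0),np.polyfit(Fr[:,1],Fr[:,0],1)[0])
for n in ("jar","dish"): print(n,[d["centre"] for d in spot_in("top",n)][:1])
cv2.imwrite("pics/tfin.png",fs[0]["img"][:,:,::-1]);
E
```

```text
24.1333 [-24.9145   0.5852  16.8826] [45.8467  0.2245 -0.0223] 0.6436739598150112 rot [-0.0457  0.1106  0.0614]
back [0.5616 0.1304] front [0.5826 0.1319] -0.01865337636510898
jar [[320.5, 343.4]]
dish [[508.6, 304.4]]
```

View pics/tfin.png

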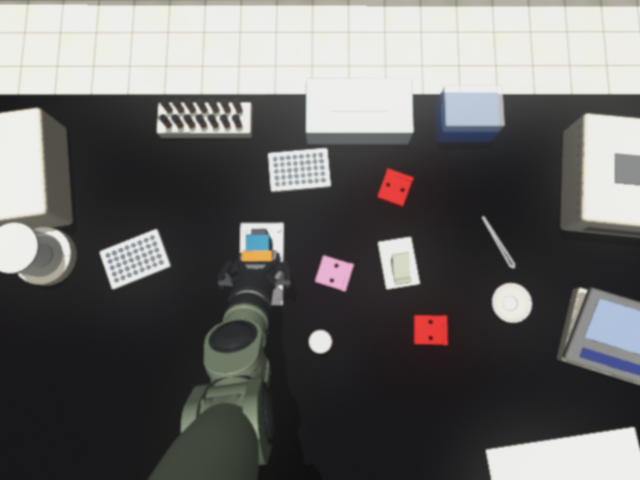

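```bash
python3 - <<'E'
from push import *
for d,dz,pit in ((.054,.0045,-.7),):
    p=B+ex*d+[0,0,dz];ro=(R.from_rotvec([0,np.radians(pit),0])*R.from_rotvec(O)).as_rotvec()
    move_l(p,velocity=.02,rot=ro);sleep(.3);s=get_state()
    print(s["clock"],s["contact_force"],(s["position"]-B)*1e3,s["finger_gap"],"rot",(R.from_rotvec(s["eef_rot"])*R.from_rotvec(O).inv()).as_rotvec()*57.3)
E
```

```text
24.9833 [-21.8885  -0.2054   8.194 ] [45.8083  0.2089 -0.0191] 0.6459065060921612 rot [-0.0515  0.1006  0.0848]
```

Halving the downward load left it at the same 45.8 mm with 22 N forward, so this is the hard stop: the faces have met. I'm handing in with this push and grip held.

```bash
python3 - <<'E'
from cell import *
s=get_state();print(s["clock"],s["contact_force"],s["position"])
print(sign_off())
E
```

```text
24.9833 [-21.88845249  -0.20538078   8.19402432] [0.58680826 0.1311089  0.03408089]
the job is handed in; nothing more can be done
None
```

The mould is shut and I handed the job in at 25.0 s with the arm still gripping and pushing. I took the teal half off the stand and stood it upright on the shelf, clear of the dowels. I let go of it there briefly, re-gripped it, slid it onto both dowels and pushed it home against the spring.

**Faces meeting:**
- The spring was first felt about 8 mm before the point where the half stopped, which matches the ejector's travel.
- The half stayed at that point within 0.1 mm while I raised the push to 32 N and while I relieved the downward load, so it was not just shelf friction.
- The top camera put the half's rear edge within about 0.4 mm of where it should be when shut.
- I could not see the seam itself, so this rests on force, travel and the top view.

**Hold at hand-in:** it was pushing with about 22 N and gripping at 80 N, tilted about 0.1 degrees from the planned angle.

**Other objects:** the jar and dish showed no movement in the top camera, within about 2 pixels. The well plates and the pink and red look-alikes looked unmoved in the last picture.

**What went wrong on the way:**
- Two slides ended early because the force trigger tripped with nothing in the way.
- One push stuck on shelf friction; easing the tool up by about 1 mm freed it.
- My first guess at the half's height on the stand was about 8 mm too high; fitting it to the wrist picture corrected that before the grasp.

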